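# Set the stacked finish tins out on their drip saucers

## Robot

A 6-joint arm with a two-finger parallel gripper is mounted at the origin on the work surface. World frame = base frame: x ahead of the robot, y to its left, z up, the work surface at z = 0. Lengths are in mm, angles in rad, forces in N, time in s.
With the tool pointing down it reaches from about 300 to 875 mm from the base axis. Payload 6.4 kg.
Tool frame: the origin (TCP) lies midway between the tips of the shut fingers; the grasp point (between the pads) lies 19 mm behind it (robot.grip_point_offset is the distance from the TCP to the grasp point, in mm); z points along the fingers, y is the line along which they close (so a half turn about z gives the same grasp; the last joint's range is limited). The gripper opens to 88 mm and grips with 3 to 60 N. Pads are 18 mm wide; open, the fingers measure 123 mm over their backs; the gripper's body (75 mm by 187 mm) begins 45 mm behind the grasp point.
Start: joints at [-1.509, 0.181, 1.607, -0, 1.354, -0.206], TCP at [152.167, -554.515, 238.714] pointing down, gripper open.
Joint ranges: [-2.99, 2.99], [-0.89, 2.07], [0.3, 2.58], [-1.14, 4.28], [0, 2.63], [-3.12, 3.12]. Speed limits (rad/s): [2.57, 2.57, 3.01, 3.14, 3.14, 3.14].

## Interface

Orientations are given as [roll, pitch, yaw] about the fixed x, y, z axes, in that order (R = Rz(yaw) Ry(pitch) Rx(roll)).
In Python, from cell import monitor, viewer, robot gives the robot as it stands.
- The arm moves only by the shell command python3 -m inch 'ROWS' [FORCE]. ROWS is JSON, a list that holds one entry, the list of rows, each a list of 7 numbers: the shift along the tool's x, y, z in m, then the turn, a rotation vector about the tool's x, y, z in rad, then the opening in per cent of the stroke, from 0 (shut) to 100 (fully open). A call has 1 to 12 rows; each row shifts and turns the commanded pose from where the row before left it, along the tool's axes as they then stand; what a row does not reach is not made up. A row lasts 1/10 s, in which the tool goes at most 50 mm and 8.59 degrees, less where a joint would pass 70% of its speed; a pose out of reach is approached as far as the arm can. A call with a gripper value outside its range is refused whole. The fingers move at their own pace and stop on an object; FORCE is the grip in N (left out, the last holds). Time passes only in rows, so rows that do not move let the fingers close. It gives the time, the measured TCP pose, the force, the opening and the grip force at its end, in the units of the state.
- monitor.get_state(): the state, without advancing time (a new reading comes with each control period).
- viewer.snapshot(name): name is "scene" or "top" or "wrist"; returns the picture (384x512x3 uint8, red, green, blue); there is no depth.
- viewer.camera_model(name): a dict with "camera_matrix" (3x3 intrinsics, pixels), "world_to_cam" (4x4, takes a point from world to camera coordinates). Camera axes: x right, y up, looking along -z (the intrinsics and any distortion apply to the point x, -y, -z); pixel columns grow to the right and rows downward; lengths in mm; the calibration is good to about 2 mm. A picture is of the moment at which its call begins: read the wrist's pose just before it. camera_model takes no time and is no camera call; for the wrist camera it gives the pose at the moment of the call.
- robot.close_job(): hands the job in; it is judged then, once.
The state is a dict: "t": time; "joints": joint angles; "qvel": joint speeds; "joint_torque": joint torques, N m; "ee_pos": TCP position; "tool_rot": TCP orientation; "contact_force": force on the tool from outside, world axes, zero at the start; "wrist_torque": the same for the moment, N m; "width": opening from 0.0 (shut) to 1.0 (fully open); "grip_force": force on a finger pad.
Only numpy, scipy, OpenCV 4.12 (cv2) and the standard library are available. Lean on these libraries where they do the work, as an engineer would, in place of code of your own. Each camera call takes 0.05 s, during which the arm holds its last target. There are 200 camera calls.

## Task

The tins of wood finish are piled two by two on the wrong saucers. Take both stacks apart and set each tin, upright and flat, in the middle of the drip saucer of its own lid colour (the black one ends up empty), without dropping or tipping any tin or knocking over the glue bottle.

Things in the scene. Friction and masses are not known exactly. Their poses are not given: they have to be found in the camera images.
- tin_red_center (a point): Centre (half-way up) of the LARGE round tin with a red lid and red label stripe: a solid closed steel cylinder, 64 mm in diameter, 56 mm high, 0.18 to 0.35 kg, flat top; z axis up along the tin. At the start it stands on the BLUE saucer, with one small tin on top of it (so a ring of its lid 9 mm wide shows round the small tin from above).
- tin_blue_center (a point): Centre (half-way up) of the LARGE round tin with a blue lid and blue label stripe: a solid closed steel cylinder, 64 mm in diameter, 56 mm high, 0.18 to 0.35 kg, flat top; z axis up along the tin. At the start it stands on the BLACK saucer, with one small tin on top of it (so a ring of its lid 9 mm wide shows round the small tin from above).
- tin_yellow_center (a point): Centre (half-way up) of the SMALL round tin with a yellow lid and yellow label stripe: a solid closed steel cylinder, 46 mm in diameter, 40 mm high, 0.07 to 0.14 kg, flat top; z axis up along the tin. At the start it stands on top of one of the two large tins (either one).
- tin_green_center (a point): Centre (half-way up) of the SMALL round tin with a green lid and green label stripe: a solid closed steel cylinder, 46 mm in diameter, 40 mm high, 0.07 to 0.14 kg, flat top; z axis up along the tin. At the start it stands on top of one of the two large tins (either one).
- saucer_red: Red plastic drip saucer, the place of the red tin. Round, 100 mm in outer diameter, fixed to the bench; floor 4 mm thick, rim 4 mm wide and 8 mm high over the bench, so the flat inside is 92 mm across. Origin: centre of its underside, on the bench (z = 0); z up. Empty at the start. The five saucers lie at different places each time.
- saucer_blue: Blue plastic drip saucer, the place of the blue tin. Round, 100 mm in outer diameter, fixed to the bench; floor 4 mm thick, rim 4 mm wide and 8 mm high over the bench, so the flat inside is 92 mm across. Origin: centre of its underside, on the bench (z = 0); z up. At the start the large red tin stands on it, so it has to be cleared first. The five saucers lie at different places each time.
- saucer_yellow: Yellow plastic drip saucer, the place of the yellow tin. Round, 100 mm in outer diameter, fixed to the bench; floor 4 mm thick, rim 4 mm wide and 8 mm high over the bench, so the flat inside is 92 mm across. Origin: centre of its underside, on the bench (z = 0); z up. Empty at the start. The five saucers lie at different places each time.
- saucer_green: Green plastic drip saucer, the place of the green tin. Round, 100 mm in outer diameter, fixed to the bench; floor 4 mm thick, rim 4 mm wide and 8 mm high over the bench, so the flat inside is 92 mm across. Origin: centre of its underside, on the bench (z = 0); z up. Empty at the start. The five saucers lie at different places each time.
- saucer_black: Black plastic drip saucer, spare: no tin belongs on it in the end. Round, 100 mm in outer diameter, fixed to the bench; floor 4 mm thick, rim 4 mm wide and 8 mm high over the bench, so the flat inside is 92 mm across. Origin: centre of its underside, on the bench (z = 0); z up. At the start the large blue tin stands on it. The five saucers lie at different places each time.
- glue_center (a point): Centre (half-way up) of the white glue bottle with an orange cap, loose and upright on the bench, 54 mm in diameter, 150 mm high. Leave it standing. (Other low bench things lie about between the saucers: sanding block, tape measure, offcut, brush, pencil, all under 50 mm high; each is at least 65 mm from the middle of any saucer.)

How it is judged:
By the outcome, as a careful person would: the job done as asked, in the order asked, and still so for the second after the job is handed in, with the robot touching nothing.
It also fails if it takes over 128 s, if anything falls off the work surface, if the arm or the gripper's body presses on something with over 40 N, if the wrist force passes 120 N, or if a joint passes its speed limit or range.

## Working session

There is one attempt and no reset: what is moved stays moved. The work goes in short steps, Python scripts to look and compute and a shell command to move; the robot and the scene stay as the last step left them, time stands still between calls to the robot, and variables do not carry over. Pictures are saved under pics/ and viewed, at most 14 in all, crops included, and the job is handed in when it is done.

```bash
ls; mkdir -p pics; python3 - <<'E'
from cell import monitor, viewer, robot
import cv2, numpy as np
s=monitor.get_state(); print(s)
for n in ["top","scene"]:
    im=viewer.snapshot(n); cv2.imwrite(f"pics/{n}0.png",im[:,:,::-1]); m=viewer.camera_model(n); print(n,m)
print(robot.grip_point_offset)
E
```

```text
pics
{'t': 0.0, 'joints': array([-1.50929292e+00,  1.81516454e-01,  1.60795222e+00, -1.35327330e-05,
        1.35379190e+00, -2.06295163e-01]), 'qvel': array([-6.70767431e-05, -1.12383163e-04, -1.07513151e-04,  1.25939730e-03,
       -1.54891419e-03, -6.00074347e-04]), 'joint_torque': array([-6.01342290e-04, -4.33868408e+01, -3.41852117e+01,  7.02159642e-02,
        3.83963948e-02, -1.32815567e-04]), 'ee_pos': array([ 152.13380606, -553.98154124,  237.85091971]), 'tool_rot': array([-3.13995740e+00, -3.28716754e-04,  2.67801228e-01]), 'contact_force': array([ 0.70837468, -0.11699434, -0.44425862]), 'wrist_torque': array([-0.03030336,  0.04337624, -0.05858105]), 'grip_force': 0.0, 'width': 1.0015694627238192}
top {'camera_matrix': array([[438.45962203,   0.        , 255.61638425],
       [  0.        , 438.45962203, 188.21896001],
       [  0.        ,   0.        ,   1.        ]]), 'world_to_cam': array([[ 1.14781728e-02, -9.99821094e-01, -1.50343301e-02,
        -2.94331958e+00],
       [ 9.93793581e-01,  9.74268651e-03,  1.10812450e-01,
        -5.98656976e+02],
       [-1.10646151e-01, -1.62129452e-02,  9.93727613e-01,
        -1.03277861e+03],
       [ 0.00000000e+00,  0.00000000e+00,  0.00000000e+00,
         1.00000000e+00]])}
scene {'camera_matrix': array([[396.12633207,   0.        , 257.67439697],
       [  0.        , 396.12633207, 188.8681217 ],
       [  0.        ,   0.        ,   1.        ]]), 'world_to_cam': array([[ 4.68641140e-01,  8.83195015e-01,  1.84944999e-02,
        -2.52575230e+02],
       [-5.95101920e-01,  3.00162207e-01,  7.45490680e-01,
         3.01385102e+02],
       [ 6.52862303e-01, -3.60373715e-01,  6.66259409e-01,
        -1.30695472e+03],
       [ 0.00000000e+00,  0.00000000e+00,  0.00000000e+00,
         1.00000000e+00]])}
18.700000000000003
```

View pics/top0.png

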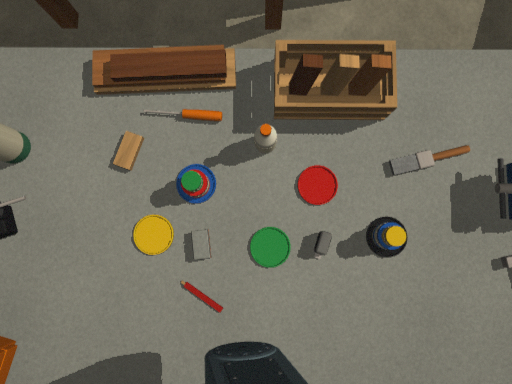

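View pics/scene0.png

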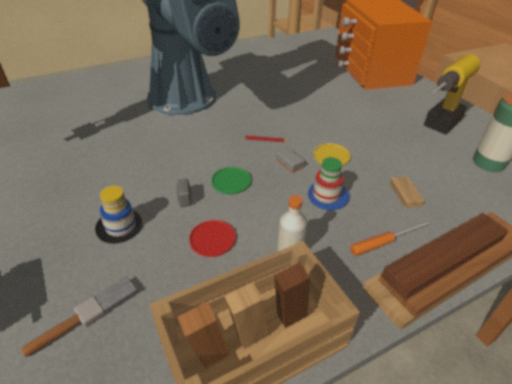

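Top view: the green-on-red stack is on the blue saucer at about (195,183), and yellow-on-blue is on black at about (388,236). The empty saucers are red (317,185), green (269,247) and yellow (153,235), and the glue is at (265,135). The scene view agrees.

```bash
cat > h.py <<'E'
import cv2, numpy as np
from cell import monitor, viewer, robot
HUE={'red':[(0,6),(172,180)],'yellow':[(20,34)],'green':[(45,85)],'blue':[(100,125)]}
def ray(m,uv,z):
    K,T=m["camera_matrix"],m["world_to_cam"]; R,t=T[:3,:3],T[:3,3]
    d=np.linalg.inv(K)@[uv[0],uv[1],1]; d=R.T@(d*[1,-1,-1]); c=-R.T@t
    return (c+d*(z-c[2])/d[2])[:2]
def mask(im,col,smin=130,vmin=50):
    h=cv2.cvtColor(im,cv2.COLOR_RGB2HSV); o=np.zeros(h.shape[:2],np.uint8)
    for a,b in HUE[col]: o|=cv2.inRange(h,(a,smin,vmin),(b,255,255))
    return o
def blobs(im,m,col,z,amin=60,**k):
    cs,_=cv2.findContours(mask(im,col,**k),cv2.RETR_EXTERNAL,cv2.CHAIN_APPROX_NONE)
    for c in cs:
        if cv2.contourArea(c)<amin: continue
        p=np.array([ray(m,q[0],z) for q in c],np.float32)
        (x,y),r=cv2.minEnclosingCircle(p); h=cv2.convexHull(p); M=cv2.moments(h)
        print(col,z,'px',c.mean((0,1)).round(),'circ',round(x,1),round(y,1),'r',round(r,1),'cent',round(M['m10']/M['m00'],1),round(M['m01']/M['m00'],1),'A',cv2.contourArea(c))
E
python3 - <<'E'
from h import *
im=cv2.imread('pics/top0.png')[:,:,::-1].copy(); m=viewer.camera_model("top")
for c in HUE:
    for z in (8,60,100): blobs(im,m,c,z)
print('glue',ray(m,(265,130),150),ray(m,(265,140),50))
E
```

```text
red 8 px [203. 297.] circ 336.9 127.7 r 54.3 cent 335.4 129.1 A 234.5
red 8 px [196. 185.] circ 614.0 158.1 r 33.3 cent 612.2 155.6 A 132.0
red 8 px [317. 185.] circ 612.2 -149.0 r 49.9 cent 612.2 -149.2 A 1197.5
red 60 px [203. 297.] circ 343.8 120.9 r 51.7 cent 342.4 122.2 A 234.5
red 60 px [196. 185.] circ 607.6 149.9 r 31.7 cent 605.9 147.4 A 132.0
red 60 px [317. 185.] circ 605.9 -142.5 r 47.5 cent 605.9 -142.7 A 1197.5
red 100 px [203. 297.] circ 349.1 115.7 r 49.7 cent 347.7 117.0 A 234.5
red 100 px [196. 185.] circ 602.7 143.5 r 30.5 cent 601.1 141.2 A 132.0
red 100 px [317. 185.] circ 601.1 -137.5 r 45.7 cent 601.0 -137.7 A 1197.5
yellow 8 px [395. 235.] circ 488.4 -338.7 r 28.0 cent 488.3 -339.7 A 323.5
yellow 8 px [153. 234.] circ 485.1 255.9 r 50.3 cent 485.0 256.0 A 1238.5
yellow 60 px [395. 235.] circ 488.0 -323.1 r 26.7 cent 488.0 -324.1 A 323.5
yellow 60 px [153. 234.] circ 484.9 242.9 r 47.9 cent 484.7 243.1 A 1238.5
yellow 100 px [395. 235.] circ 487.7 -311.1 r 25.7 cent 487.7 -312.1 A 323.5
yellow 100 px [153. 234.] circ 484.7 233.0 r 46.1 cent 484.6 233.1 A 1238.5
[... 243 characters left out ...]
 circ 613.5 157.6 r 24.0 cent 613.0 157.8 A 273.5
green 100 px [270. 247.] circ 459.6 -31.0 r 44.8 cent 459.8 -30.8 A 1202.0
green 100 px [191. 180.] circ 608.4 150.9 r 23.1 cent 607.9 151.1 A 273.5
blue 8 px [387. 236.] circ 488.5 -329.5 r 34.3 cent 488.6 -326.1 A 120.0
blue 8 px [196. 183.] circ 612.9 153.8 r 49.5 cent 612.8 153.4 A 1147.5
blue 60 px [387. 236.] circ 488.1 -314.4 r 32.6 cent 488.3 -311.1 A 120.0
blue 60 px [196. 183.] circ 606.6 145.7 r 47.1 cent 606.5 145.4 A 1147.5
blue 100 px [387. 236.] circ 487.8 -302.7 r 31.4 cent 488.0 -299.6 A 120.0
blue 100 px [196. 183.] circ 601.7 139.5 r 45.3 cent 601.6 139.2 A 1147.5
glue [714.43997602 -17.59958602] [714.50424363 -18.22217139]
```

```bash
python3 - <<'E'
import cv2
im=cv2.imread('pics/top0.png')
a=cv2.resize(im[150:220,160:230],(400,400),interpolation=cv2.INTER_NEAREST);b=cv2.resize(im[200:270,355:425],(400,400),interpolation=cv2.INTER_NEAREST)
cv2.imwrite('pics/crop0.png',cv2.hconcat([a,b]))
E
```

```text
(no output)
```

View pics/crop0.png

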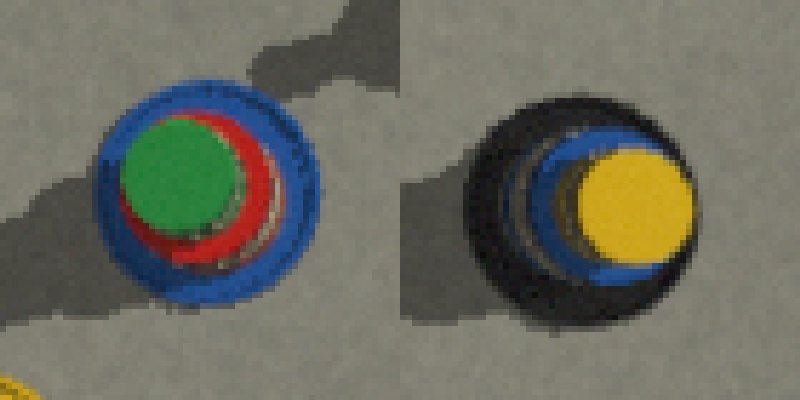

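The crops confirm green over red over the blue saucer (left) and yellow over blue over the black saucer (right). First I square the tool (yaw 0), then go above the yellow tin.

```bash
python3 -m inch '[[[0,0,0,0,0,0.134,100],[0,0,0,0,0,0.134,100],[0.014,-0.010,0,0,0,0,100],[0.025,-0.018,0,0,0,0,100],[0.037,-0.027,0,0,0,0,100],[0.037,-0.027,0,0,0,0,100],[0.037,-0.027,0,0,0,0,100],[0.037,-0.027,0,0,0,0,100],[0.037,-0.027,0,0,0,0,100],[0.037,-0.027,0,0,0,0,100],[0.037,-0.026,0,0,0,0,100],[0.037,-0.026,0,0,0,0,100]]]' 20; python3 -m inch '[[[0,0,0.02,0,0,0,100],[0,0,0.03,0,0,0,100],[0,0,0.02,0,0,0,100],[0,0,0,0,0,0,100]]]'
```

```text
t: 1.3
ee_pos: [488.8, -309.8, 238.6]
tool_rot: [-3.141, 0.0, 0.005]
contact_force: [0.7, -0.5, 0.1]
width: 1.002
grip_force: 0.0
t: 1.7
ee_pos: [485.8, -309.5, 165.1]
tool_rot: [-3.136, 0.005, 0.004]
contact_force: [0.7, 0.3, -0.4]
width: 0.998
grip_force: 0.0
```

```bash
cat > st.py <<'E'
from h import *
n=[monitor.get_state() for _ in range(5)]
print(np.array([s['ee_pos'] for s in n]).round(1),n[-1]['tool_rot'],n[-1]['t'],n[-1]['joints'].round(2))
E
python3 st.py; python3 - <<'E'
from h import *
m=viewer.camera_model("wrist"); im=viewer.snapshot("wrist"); cv2.imwrite('pics/w0.png',im[:,:,::-1])
blobs(im,m,'yellow',100); blobs(im,m,'blue',60)
E
```

```text
[[ 485.8 -309.5  165.1]
 [ 485.8 -309.5  165.1]
 [ 485.8 -309.5  165.1]
 [ 485.8 -309.5  165.1]
 [ 485.8 -309.5  165.1]] [-3.13636558  0.00496771  0.0040673 ] 1.7 [-0.77  0.26  1.66  0.    1.22  0.79]
yellow 100 px [258. 207.] circ 487.9 -313.9 r 23.7 cent 487.7 -314.0 A 3253.0
yellow 100 px [268. 172.] circ 510.7 -319.3 r 12.9 cent 512.7 -319.5 A 89.5
blue 60 px [262. 174.] circ 488.5 -315.8 r 31.6 cent 495.6 -316.6 A 1260.0
```

View pics/w0.png

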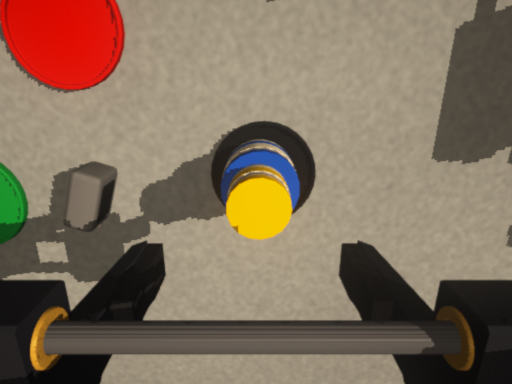

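Wrist view: the yellow lid is at (259,207), roughly midway between the fingers. Descending and gripping.

```bash
python3 -m inch '[[[0.001,0.002,0.02,0,0,0,100],[0,0,0.035,0,0,0,100],[0,0,0.025,0,0,0,100],[0,0,0.013,0,0,0,100],[0,0,0,0,0,0,100]]]'; python3 -m inch '[[[0,0,0.001,0,0,0,40],[0,0,0,0,0,0,40],[0,0,0,0,0,0,40],[0,0,0,0,0,0,30],[0,0,0,0,0,0,30],[0,0,0,0,0,0,30]]]' 20
```

```text
t: 2.25
ee_pos: [487.8, -314.0, 75.1]
tool_rot: [-3.14, 0.001, 0.001]
contact_force: [0.1, 0.0, 0.1]
width: 1.002
grip_force: 0.0
t: 2.85
ee_pos: [488.3, -314.7, 75.1]
tool_rot: [3.141, -0.0, -0.0]
contact_force: [0.0, 0.0, 1.5]
width: 0.517
grip_force: 20.0
```

```bash
python3 -m inch '[[[0,0,-0.01,0,0,0,30],[0,0,-0.02,0,0,0,30],[0,0,-0.025,0,0,0,30],[0,0,-0.02,0,0,0,30],[0,-0.015,0,0,0,0,30],[0,-0.025,0,0,0,0,30],[0,-0.035,0,0,0,0,30],[0,-0.045,0,0,0,0,30],[0,-0.045,0,0,0,0,30],[0,-0.045,0,0,0,0,30],[0,-0.045,0,0,0,0,30],[0,-0.045,0,0,0,0,30]]]'; python3 -m inch '[[[0,-0.045,0,0,0,0,30],[0,-0.045,0,0,0,0,30],[0,-0.045,0,0,0,0,30],[0,-0.04,0,0,0,0,30],[-0.003,-0.035,0,0,0,0,30],[0,-0.03,0,0,0,0,30],[0,-0.02,0,0,0,0,30],[0,-0.01,0,0,0,0,30],[0,0,0,0,0,0,30],[0,0,0,0,0,0,30]]]'
```

```text
t: 4.05
ee_pos: [486.7, -11.8, 148.7]
tool_rot: [-3.141, 0.002, -0.0]
contact_force: [1.3, 0.4, -0.7]
width: 0.513
grip_force: 20.0
t: 5.05
ee_pos: [484.7, 254.9, 149.2]
tool_rot: [3.141, 0.001, 0.0]
contact_force: [-0.2, 0.2, 0.6]
width: 0.516
grip_force: 20.0
```

```bash
python3 -m inch '[[[0,-0.001,0.015,0,0,0,30],[0,0,0.03,0,0,0,30],[0,0,0.035,0,0,0,30],[0,0,0.025,0,0,0,30],[0,0,0.012,0,0,0,30],[0,0,0.006,0,0,0,30],[0,0,0.003,0,0,0,30],[0,0,0.001,0,0,0,30],[0,0,0,0,0,0,30],[0,0,0,0,0,0,30]]]'
```

```text
t: 6.05
ee_pos: [486.1, 256.7, 23.7]
tool_rot: [-3.141, -0.002, -0.0]
contact_force: [-0.1, 0.1, -0.4]
width: 0.514
grip_force: 20.0
```

```bash
python3 -m inch '[[[0,0,0.002,0,0,0,30],[0,0,0,0,0,0,30]]]'; python3 -m inch '[[[0,0,0.001,0,0,0,30],[0,0,0,0,0,0,30]]]';python3 -m inch '[[[0,0,0.0005,0,0,0,30],[0,0,0,0,0,0,30]]]'; python3 -m inch '[[[0,0,0.0005,0,0,0,30],[0,0,0,0,0,0,30]]]'
```

```text
t: 6.25
ee_pos: [485.4, 256.5, 20.9]
tool_rot: [-3.142, -0.0, -0.0]
contact_force: [0.0, -0.4, -0.1]
width: 0.517
grip_force: 20.0
t: 6.45
ee_pos: [485.2, 256.4, 19.6]
tool_rot: [3.142, 0.0, -0.0]
contact_force: [0.2, -0.2, -0.6]
width: 0.513
grip_force: 20.0
t: 6.65
ee_pos: [485.3, 256.4, 19.1]
tool_rot: [3.142, 0.0, -0.0]
contact_force: [-0.9, 0.3, -1.0]
width: 0.516
grip_force: 20.0
t: 6.85
ee_pos: [485.3, 256.4, 19.0]
tool_rot: [3.142, 0.0, -0.0]
contact_force: [-2.4, -1.0, 4.3]
width: 0.517
grip_force: 20.0
```

```bash
python3 -m inch '[[[0,0,0,0,0,0,58],[0,0,0,0,0,0,70],[0,0,0,0,0,0,85],[0,0,0,0,0,0,85],[0,0,-0.02,0,0,0,100],[0,0,-0.035,0,0,0,100],[0,0,-0.045,0,0,0,100],[0,0,-0.03,0,0,0,100],[0,0,-0.01,0,0,0,100],[0.015,0.015,0,0,0,0,100],[0.03,0.025,0,0,0,0,100],[0.035,0.03,0,0,0,0,100]]]'; python3 -m inch '[[[0.025,0.02,0,0,0,0,100],[0.012,0.01,0,0,0,0,100],[0.006,0.005,0,0,0,0,100],[0,0,0,0,0,0,100],[0,0,0,0,0,0,100]]]'; python3 - <<'E'
from h import *
m=viewer.camera_model("wrist"); im=viewer.snapshot("wrist"); cv2.imwrite('pics/w1.png',im[:,:,::-1])
blobs(im,m,'green',100); blobs(im,m,'red',60)
E
```

```text
t: 8.05
ee_pos: [564.8, 186.5, 157.5]
tool_rot: [-3.141, 0.002, 0.002]
contact_force: [0.2, 0.3, 0.0]
width: 0.999
grip_force: 0.0
t: 8.55
ee_pos: [607.1, 152.4, 158.2]
tool_rot: [-3.141, 0.001, 0.001]
contact_force: [-0.6, 0.3, -0.4]
width: 1.005
grip_force: 0.0
green 100 px [431. 283.] circ 551.2 25.4 r 21.6 cent 552.5 23.3 A 1018.0
green 100 px [255. 211.] circ 609.0 150.3 r 23.5 cent 609.1 150.6 A 3340.5
red 60 px [247. 379.] circ 419.4 155.3 r 17.0 cent 420.6 159.2 A 247.0
red 60 px [254. 179.] circ 609.5 150.2 r 32.2 cent 615.0 150.4 A 1502.0
```

View pics/w1.png

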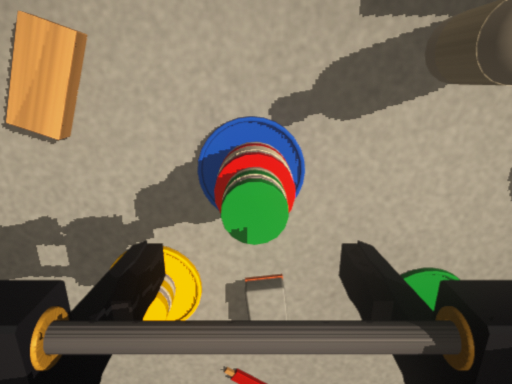

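Wrist view: the green lid is at (255,211), between the fingers. The yellow tin stands in its saucer at lower left. Descending on green.

```bash
python3 -m inch '[[[0.0015,0.0015,0.015,0,0,0,100],[0,0,0.03,0,0,0,100],[0,0,0.025,0,0,0,100],[0,0,0.013,0,0,0,100],[0,0,0,0,0,0,100],[0,0,0,0,0,0,40],[0,0,0,0,0,0,40],[0,0,0,0,0,0,40],[0,0,0,0,0,0,30],[0,0,0,0,0,0,30],[0,0,0,0,0,0,30]]]' 20
```

```text
t: 9.7
ee_pos: [610.1, 149.9, 76.2]
tool_rot: [-3.142, -0.001, -0.0]
contact_force: [0.1, -0.0, 2.0]
width: 0.521
grip_force: 20.0
```

```bash
python3 -m inch '[[[0,0,-0.01,0,0,0,30],[0,0,-0.02,0,0,0,30],[0,0,-0.025,0,0,0,30],[0,0,-0.02,0,0,0,30],[-0.012,0.015,0,0,0,0,30],[-0.022,0.027,0,0,0,0,30],[-0.03,0.036,0,0,0,0,30],[-0.03,0.036,0,0,0,0,30],[-0.03,0.036,0,0,0,0,30],[-0.018,0.022,0,0,0,0,30],[-0.009,0.01,0,0,0,0,30],[0,0,0,0,0,0,30]]]'; python3 -m inch '[[[0,0,0.015,0,0,0,30],[0,0,0.03,0,0,0,30],[0,0,0.035,0,0,0,30],[0,0,0.025,0,0,0,30],[0,0,0.012,0,0,0,30],[0,0,0.008,0,0,0,30],[0,0,0.003,0,0,0,30],[0,0,0,0,0,0,30],[0,0,0,0,0,0,30]]]'
```

```text
t: 10.9
ee_pos: [458.5, -33.0, 151.3]
tool_rot: [3.141, -0.001, -0.003]
contact_force: [0.9, 0.7, -0.4]
width: 0.52
grip_force: 20.0
t: 11.8
ee_pos: [459.7, -32.3, 23.7]
tool_rot: [3.141, -0.002, -0.0]
contact_force: [0.6, -0.4, -0.1]
width: 0.516
grip_force: 20.0
```

```bash
python3 -m inch '[[[-0.0005,0,0.002,0,0,0,30],[0,0,0,0,0,0,30]]]'; python3 -m inch '[[[0,0,0.001,0,0,0,30],[0,0,0,0,0,0,30]]]';python3 -m inch '[[[0,0,0.0005,0,0,0,30],[0,0,0,0,0,0,30]]]'
```

```text
t: 12.0
ee_pos: [458.5, -32.2, 21.1]
tool_rot: [3.141, -0.001, -0.0]
contact_force: [0.5, 0.0, -0.7]
width: 0.514
grip_force: 20.0
t: 12.2
ee_pos: [458.5, -32.2, 20.1]
tool_rot: [3.141, -0.001, -0.0]
contact_force: [-0.8, 0.4, 3.8]
width: 0.511
grip_force: 20.0
t: 12.4
ee_pos: [458.6, -32.2, 20.1]
tool_rot: [3.141, -0.0, -0.0]
contact_force: [-3.2, -0.3, 9.9]
width: 0.515
grip_force: 20.0
```

```bash
python3 -m inch '[[[0,0,-0.0005,0,0,0,58],[0,0,0,0,0,0,70],[0,0,0,0,0,0,85],[0,0,0,0,0,0,85],[0,0,-0.02,0,0,0,100],[0,0,-0.035,0,0,0,100],[0,0,-0.045,0,0,0,100],[0,0,-0.03,0,0,0,100],[0,0,-0.01,0,0,0,100],[0.012,-0.015,0,0,0,0,100],[0.022,-0.027,0,0,0,0,100],[0.03,-0.036,0,0,0,0,100]]]'; python3 -m inch '[[[0.03,-0.036,0,0,0,0,100],[0.03,-0.036,0,0,0,0,100],[0.018,-0.022,0,0,0,0,100],[0.008,-0.010,0,0,0,0,100],[0,0,0,0,0,0,100],[0,0,0,0,0,0,100]]]'; python3 - <<'E'
from h import *
m=viewer.camera_model("wrist"); im=viewer.snapshot("wrist"); cv2.imwrite('pics/w2.png',im[:,:,::-1])
blobs(im,m,'red',60);blobs(im,m,'blue',8)
m=viewer.camera_model("top"); im=viewer.snapshot("top"); cv2.imwrite('pics/t1.png',im[:,:,::-1])
blobs(im,m,'yellow',44);blobs(im,m,'green',44);blobs(im,m,'green',8);blobs(im,m,'yellow',8)
E
```

```text
t: 13.6
ee_pos: [521.9, 45.9, 158.5]
tool_rot: [3.141, 0.002, -0.003]
contact_force: [0.8, -1.3, 0.0]
width: 1.004
grip_force: 0.0
t: 14.2
ee_pos: [607.2, 149.1, 158.6]
tool_rot: [3.141, 0.002, -0.0]
contact_force: [-0.2, -1.1, 0.4]
width: 0.999
grip_force: 0.0
red 60 px [245. 379.] circ 418.3 154.2 r 17.9 cent 420.2 158.2 A 255.5
red 60 px [250. 191.] circ 609.1 150.2 r 32.6 cent 609.0 150.4 A 4937.5
blue 8 px [245. 160.] circ 613.1 153.1 r 49.3 cent 619.9 153.8 A 3145.5
yellow 44 px [152. 224.] circ 504.4 252.1 r 41.7 cent 511.0 249.6 A 394.5
green 44 px [270. 247.] circ 458.4 -31.9 r 47.3 cent 458.8 -31.9 A 1193.5
green 8 px [270. 247.] circ 457.7 -32.5 r 48.9 cent 458.0 -32.5 A 1193.5
yellow 8 px [152. 224.] circ 505.2 261.2 r 43.2 cent 512.1 258.7 A 394.5
```

View pics/t1.png

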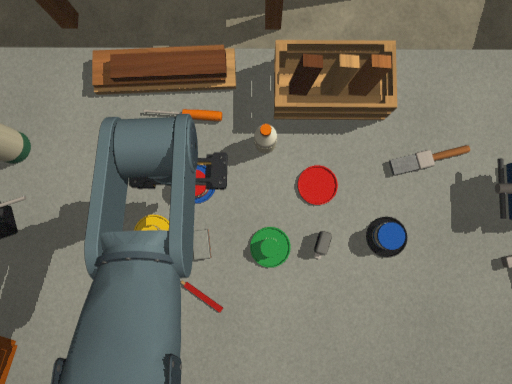

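View pics/w2.png

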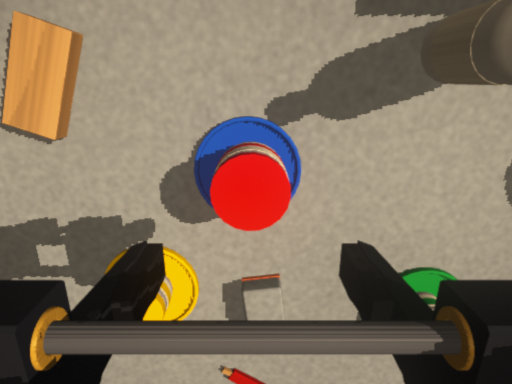

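Top view: green stands on green and yellow on yellow, with the blue tin uncovered at (388,236). The wrist view has the red lid alone at (251,191). Taking red.

```bash
python3 -m inch '[[[0.0015,-0.001,0.015,0,0,0,100],[0,0,0.03,0,0,0,100],[0,0,0.035,0,0,0,100],[0,0,0.025,0,0,0,100],[0,0,0.015,0,0,0,100],[0,0,0.01,0,0,0,100],[0,0,0.004,0,0,0,100],[0,0,0,0,0,0,100],[0,0,0,0,0,0,60],[0,0,0,0,0,0,60],[0,0,0,0,0,0,50],[0,0,0,0,0,0,50]]]' 40;python3 -m inch '[[[0,0,0,0,0,0,50],[0,0,0,0,0,0,50]]]'; python3 - <<'E'
from h import *
im=cv2.imread('pics/t1.png')[:,:,::-1].copy(); blobs(im,viewer.camera_model("top"),'blue',60)
E
```

```text
t: 15.5
ee_pos: [610.4, 150.9, 26.6]
tool_rot: [3.142, -0.001, -0.0]
contact_force: [-0.2, -0.4, 3.4]
width: 0.717
grip_force: 40.0
t: 15.7
ee_pos: [610.4, 150.9, 26.6]
tool_rot: [3.142, -0.001, -0.0]
contact_force: [-0.9, -0.1, 6.2]
width: 0.72
grip_force: 40.0
blue 60 px [391. 236.] circ 488.1 -314.4 r 32.8 cent 488.0 -314.8 A 583.0
blue 60 px [204. 196.] circ 577.1 123.9 r 27.2 cent 576.4 124.3 A 86.5
```

```bash
python3 -m inch '[[[0,0,-0.008,0,0,0,50],[0,0,-0.017,0,0,0,50],[0,0,-0.03,0,0,0,50],[0,0,-0.03,0,0,0,50],[-0.01,0.01,-0.02,0,0,0,50],[-0.01,0.02,-0.015,0,0,0,50],[-0.01,0.03,0,0,0,0,50],[-0.01,0.035,0,0,0,0,50],[0,0.035,0,0,0,0,50],[0,0.035,0,0,0,0,50],[0,0.035,0,0,0,0,50],[0.01,0.035,0,0,0,0,50]]]'; python3 -m inch '[[[0.012,0.03,0,0,0,0,50],[0.01,0.02,0,0,0,0,50],[0.01,0.01,0,0,0,0,50],[0.0015,0.005,0,0,0,0,50],[0,0,0,0,0,0,50],[0,0,0.015,0,0,0,50],[0,0,0.03,0,0,0,50],[0,0,0.03,0,0,0,50],[0,0,0.025,0,0,0,50],[0,0,0.013,0,0,0,50],[0,0,0,0,0,0,50],[0,0,0,0,0,0,50]]]'
```

```text
t: 16.9
ee_pos: [578.8, -85.2, 146.6]
tool_rot: [-3.141, 0.0, -0.0]
contact_force: [-0.0, 0.9, -3.1]
width: 0.715
grip_force: 40.0
t: 18.1
ee_pos: [613.6, -148.9, 33.2]
tool_rot: [3.141, -0.0, 0.0]
contact_force: [0.3, -0.0, -1.8]
width: 0.72
grip_force: 40.0
```

```bash
python3 -m inch '[[[0,0,0.003,0,0,0,50],[0,0,0.0015,0,0,0,50],[0,0,0,0,0,0,50]]]'; python3 -m inch '[[[0,0,0.001,0,0,0,50],[0,0,0,0,0,0,50]]]';python3 -m inch '[[[0,0,0.0005,0,0,0,50],[0,0,0,0,0,0,50]]]';python3 -m inch '[[[0,0,0.0005,0,0,0,50],[0,0,0,0,0,0,50]]]'
```

```text
t: 18.4
ee_pos: [613.6, -149.3, 28.9]
tool_rot: [3.141, -0.001, -0.0]
contact_force: [-0.3, -0.4, -3.1]
width: 0.716
grip_force: 40.0
t: 18.6
ee_pos: [613.3, -149.2, 27.4]
tool_rot: [3.141, -0.0, -0.0]
contact_force: [0.8, -0.1, -3.1]
width: 0.714
grip_force: 40.0
t: 18.8
ee_pos: [613.2, -149.1, 26.7]
tool_rot: [-3.142, 0.0, -0.0]
contact_force: [-0.3, -0.1, -2.7]
width: 0.72
grip_force: 40.0
t: 19.0
ee_pos: [613.3, -149.2, 26.6]
tool_rot: [3.141, -0.0, -0.0]
contact_force: [-2.5, 1.2, 0.9]
width: 0.715
grip_force: 40.0
```

```bash
python3 -m inch '[[[0,0,0,0,0,0,76],[0,0,0,0,0,0,85],[0,0,0,0,0,0,100],[0,0,0,0,0,0,100],[0,0,0,0,0,0,100],[0,0,-0.02,0,0,0,100],[0,0,-0.035,0,0,0,100],[0,0,-0.045,0,0,0,100],[0,0,-0.025,0,0,0,100],[0,0,-0.007,0,0,0,100],[-0.012,0.015,0,0,0,0,100],[-0.024,0.032,0,0,0,0,100]]]'; python3 -m inch '[[[-0.03,0.038,0,0,0,0,100],[-0.03,0.038,0,0,0,0,100],[-0.02,0.028,0,0,0,0,100],[-0.009,0.014,0,0,0,0,100],[0,0,0,0,0,0,100],[0,0,0,0,0,0,100]]]'; python3 - <<'E'
from h import *
m=viewer.camera_model("wrist"); im=viewer.snapshot("wrist"); cv2.imwrite('pics/w3.png',im[:,:,::-1])
blobs(im,m,'blue',60)
m=viewer.camera_model("top"); im=viewer.snapshot("top"); cv2.imwrite('pics/t2.png',im[:,:,::-1])
blobs(im,m,'blue',8);blobs(im,m,'red',8);blobs(im,m,'red',60)
E
```

```text
t: 20.2
ee_pos: [577.4, -194.5, 157.2]
tool_rot: [-3.141, 0.0, 0.003]
contact_force: [-0.7, -0.8, -0.9]
width: 1.0
grip_force: 0.0
t: 20.8
ee_pos: [488.5, -313.2, 157.5]
tool_rot: [-3.14, 0.0, -0.001]
contact_force: [0.2, -0.1, -0.5]
width: 0.999
grip_force: 0.0
blue 60 px [255. 194.] circ 488.0 -315.6 r 32.3 cent 488.2 -315.4 A 4855.0
blue 8 px [196. 183.] circ 612.9 153.8 r 49.5 cent 612.7 153.8 A 1155.5
red 8 px [203. 297.] circ 336.9 127.7 r 54.3 cent 335.3 128.7 A 222.0
red 8 px [317. 185.] circ 612.2 -149.1 r 49.8 cent 612.3 -149.3 A 1195.5
red 60 px [203. 297.] circ 343.8 120.9 r 51.7 cent 342.3 121.8 A 222.0
red 60 px [317. 185.] circ 605.9 -142.6 r 47.4 cent 606.0 -142.8 A 1195.5
```

View pics/t2.png

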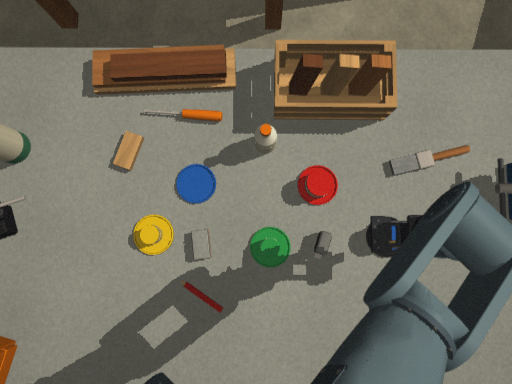

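Top view: the red, yellow and green tins are centred in their own saucers, the blue saucer is free at (196,183), and the glue still stands at (265,135). Taking blue.

```bash
python3 -m inch '[[[0,0.002,0.015,0,0,0,100],[0,0,0.03,0,0,0,100],[0,0,0.035,0,0,0,100],[0,0,0.025,0,0,0,100],[0,0,0.015,0,0,0,100],[0,0,0.009,0,0,0,100],[0,0,0.003,0,0,0,100],[0,0,0,0,0,0,100],[0,0,0,0,0,0,60],[0,0,0,0,0,0,60],[0,0,0,0,0,0,50],[0,0,0,0,0,0,50]]]' 40;python3 -m inch '[[[0,0,0,0,0,0,50],[0,0,0,0,0,0,50]]]'
```

```text
t: 22.1
ee_pos: [488.5, -316.3, 27.0]
tool_rot: [3.141, -0.001, -0.0]
contact_force: [-0.4, 0.6, 3.9]
width: 0.718
grip_force: 40.0
t: 22.3
ee_pos: [488.6, -316.3, 27.0]
tool_rot: [3.141, -0.001, -0.0]
contact_force: [-1.3, 1.6, 5.6]
width: 0.719
grip_force: 40.0
```

```bash
python3 -m inch '[[[0,0,-0.008,0,0,0,50],[0,0,-0.017,0,0,0,50],[0,0,-0.03,0,0,0,50],[0,0,-0.03,0,0,0,50],[0,0,-0.025,0,0,0,50],[0,0,-0.01,0,0,0,50],[0.0035,-0.013,0,0,0,0,50],[0.007,-0.027,0,0,0,0,50],[0.011,-0.04,0,0,0,0,50],[0.012,-0.044,0,0,0,0,50],[0.012,-0.044,0,0,0,0,50],[0.012,-0.044,0,0,0,0,50]]]'; python3 -m inch '[[[0.012,-0.044,0,0,0,0,50],[0.012,-0.044,0,0,0,0,50],[0.012,-0.044,0,0,0,0,50],[0.012,-0.044,0,0,0,0,50],[0.010,-0.04,0,0,0,0,50],[0.006,-0.027,0,0,0,0,50],[0.003,-0.015,0,0,0,0,50],[0,0,0,0,0,0,50],[0,0,0,0,0,0,50]]]'
```

```text
t: 23.5
ee_pos: [544.5, -101.0, 143.9]
tool_rot: [-3.14, 0.003, -0.0]
contact_force: [0.8, 0.5, -3.4]
width: 0.716
grip_force: 40.0
t: 24.4
ee_pos: [611.8, 153.5, 144.9]
tool_rot: [3.141, 0.002, 0.0]
contact_force: [0.3, 0.9, -3.2]
width: 0.723
grip_force: 40.0
```

```bash
python3 -m inch '[[[0.0005,0,0.015,0,0,0,50],[0,0,0.03,0,0,0,50],[0,0,0.03,0,0,0,50],[0,0,0.022,0,0,0,50],[0,0,0.011,0,0,0,50],[0,0,0.004,0,0,0,50],[0,0,0,0,0,0,50],[0,0,0,0,0,0,50]]]'; python3 -m inch '[[[0,0,0.002,0,0,0,50],[0,0,0,0,0,0,50]]]'
```

```text
t: 25.2
ee_pos: [614.3, 153.7, 35.5]
tool_rot: [-3.141, -0.002, -0.001]
contact_force: [-0.1, -0.4, -3.5]
width: 0.715
grip_force: 40.0
t: 25.4
ee_pos: [613.8, 154.0, 33.0]
tool_rot: [-3.142, -0.001, -0.0]
contact_force: [-0.3, -0.8, -3.0]
width: 0.718
grip_force: 40.0
```

```bash
python3 -m inch '[[[-0.0005,0,0.003,0,0,0,50],[0,0,0.0015,0,0,0,50],[0,0,0,0,0,0,50]]]'; python3 -m inch '[[[0,0,0.001,0,0,0,50],[0,0,0,0,0,0,50]]]';python3 -m inch '[[[0,0,0.0005,0,0,0,50],[0,0,0,0,0,0,50]]]'
```

```text
t: 25.7
ee_pos: [612.4, 153.9, 27.3]
tool_rot: [3.142, 0.001, -0.0]
contact_force: [-0.2, -0.1, -3.4]
width: 0.719
grip_force: 40.0
t: 25.9
ee_pos: [612.8, 153.9, 27.0]
tool_rot: [3.142, 0.0, -0.0]
contact_force: [-1.6, 0.4, 0.8]
width: 0.716
grip_force: 40.0
t: 26.1
ee_pos: [612.9, 153.9, 27.0]
tool_rot: [3.142, -0.0, -0.0]
contact_force: [-3.7, 0.4, 5.4]
width: 0.72
grip_force: 40.0
```

Contact. Release, rise, retreat clear and check.

```bash
python3 -m inch '[[[0,0,0,0,0,0,76],[0,0,0,0,0,0,85],[0,0,0,0,0,0,100],[0,0,0,0,0,0,100],[0,0,0,0,0,0,100],[0,0,-0.02,0,0,0,100],[0,0,-0.035,0,0,0,100],[0,0,-0.045,0,0,0,100],[0,0,-0.045,0,0,0,100],[0,0,-0.045,0,0,0,100],[0,0,-0.025,0,0,0,100],[0,0,0,0,0,0,100]]]'; python3 -m inch '[[[-0.01,0.025,0,0,0,0,100],[-0.015,0.04,0,0,0,0,100],[-0.015,0.045,0,0,0,0,100],[-0.015,0.045,0,0,0,0,100],[-0.015,0.045,0,0,0,0,100],[-0.015,0.045,0,0,0,0,100],[-0.015,0.045,0,0,0,0,100],[-0.015,0.045,0,0,0,0,100],[-0.015,0.045,0,0,0,0,100],[-0.015,0.045,0,0,0,0,100],[-0.01,0.03,0,0,0,0,100],[0,0,0,0,0,0,100]]]';python3 - <<'E'
from h import *
im=viewer.snapshot("top"); cv2.imwrite('pics/t3.png',im[:,:,::-1]); m=viewer.camera_model("top")
im2=viewer.snapshot("scene"); cv2.imwrite('pics/s3.png',im2[:,:,::-1])
T=[]
for x,y,h in ((612.2,-149.1,60),(612.8,153.7,60),(485,256,44),(457.8,-32.5,44)):
    p=m['world_to_cam']@[x,y,h,1]; p=p[:3]*[1,-1,-1]; u=m['camera_matrix']@p; u=(u/u[2])[:2]; c=u.round().astype(int)
    t=im[c[1]-27:c[1]+27,c[0]-27:c[0]+27].copy(); t=cv2.resize(t,(270,270),interpolation=cv2.INTER_NEAREST)
    r=(32 if h==60 else 23)/(-(m['world_to_cam']@[x,y,h,1])[2])*438.5*5
    q=((u-c+27.5)*5).round().astype(int); cv2.circle(t,tuple(map(int,q)),int(r),(255,255,255),1); T.append(t)
cv2.imwrite('pics/c3.png',cv2.vconcat([cv2.hconcat(T[:2]),cv2.hconcat(T[2:])])[:,:,::-1])
E
```

```text
t: 27.3
ee_pos: [615.4, 154.1, 246.8]
tool_rot: [-3.141, -0.009, -0.0]
contact_force: [-0.1, 0.2, 1.1]
width: 1.0
grip_force: 0.0
t: 28.5
ee_pos: [455.7, -304.2, 239.4]
tool_rot: [-3.141, 0.002, -0.005]
contact_force: [0.2, 0.4, 0.4]
width: 1.0
grip_force: 0.0
```

View pics/c3.png

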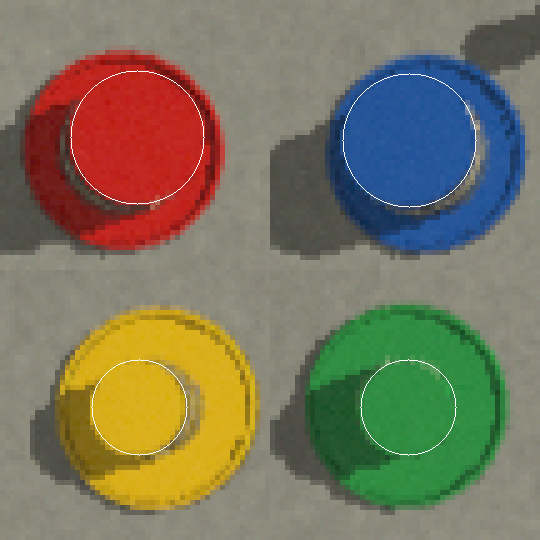

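View pics/s3.png

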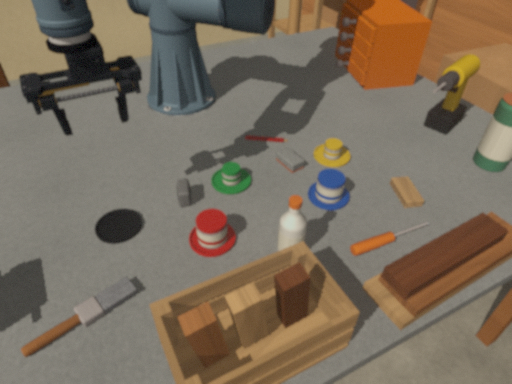

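The crops show each lid on its predicted centred circle to within about a pixel. In the scene view all four tins are upright on their own saucers, black is empty, and the glue stands at (292,225).

```bash
python3 -c "
from cell import robot
print(robot.close_job())"
```

```text
the job is handed in; nothing more can be done
None
```

Both stacks are apart, each tin stands upright and centred to within about 2–3 mm on the saucer of its own colour, the black saucer is empty, the glue bottle is still standing, and I handed the job in at about 29 s.

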